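Release the spare-key tray with the reset pin

TASK

Take the release pin out of its wooden stand, reach with it down through the narrow slot in the top of the steel spare-key box and press the hidden spring latch, so that the key tray springs out fully; feel for the latch gently, never forcing the pin, and touch the box with nothing but the pin. Then put the pin back in its stand, fully home, and let go. Leave the other things on the ledge where they are.

Things in the scene. Friction and masses are not known exactly. Their poses are not given: they have to be found in the camera images.
- pin_grip (a point): Centre of the pin's square black handle (14 x 14 mm, 45 mm tall, loose, about 50 g). Frame: z up along the pin towards the handle's top, x and y square to the handle's faces. The pin starts upright in the stand. Below the handle is a round steel flange (22 mm across, 4 mm thick, its top 22.5 mm below this point), and below the flange a straight round steel shaft 6 mm in diameter and 50 mm long with a half-round end.
- pin_tip (a point): Lower end of the pin's shaft, 76.5 mm below pin_grip on the pin's axis; same axes.
- pin_flange (a point): Centre of the underside of the pin's flange, 26.5 mm below pin_grip, 50 mm above pin_tip; same axes.
- pin: The whole pin; its origin is the same point as pin_flange, same axes.
- stand: Dark wooden block 50 x 50 mm, 60 mm tall, fixed to the ledge; origin at the centre of its underside, z up. It has one round upright hole, 12 mm across and 55 mm deep, in the middle of its top. The pin hangs in it with the flange resting on the block's top.
- stand_hole (a point): Centre of the mouth of the stand's hole, on the block's top, 60 mm above the ledge; axes of the stand.
- lockbox: Steel spare-key box fixed to the ledge, 130 mm (its x) by 120 mm (its y), 60 mm tall; origin at the centre of its underside, z up. The tray comes out at its -x side, towards the robot. More than 20 N between the pin and the box or its insides damages it.
- slot_floor (a point): Point inside the box, 19 mm straight below slot, level with the top of a hidden rigid steel plate. The plate lies under the whole slot but for one gap 12.5 mm long (along the slot), in which the latch sits. Where the gap is differs from run to run: its middle lies anywhere within 15 mm of this point, to either side along the slot, and must be felt for. On the plate the pin does not yield.
- latch_level (a point): Point 21 mm straight below slot: the highest level at which the latch's top can lie; it differs from run to run and may be up to 8 mm deeper, and it is in the gap, not at this point. The latch is a spring plunger, 11 mm long along the slot, that yields to a push of 2 to 6 N: pushed down 5 mm from where it is first felt it frees the tray; at 8 mm it meets a hard stop.
- slot (a point): Centre of the slot, on the top face of the box (20 mm from the box's middle towards its +x side); axes of the box. The slot runs along the box's y, is 40 mm long and 9 mm wide, with a 1 mm bevel, through a top plate 5 mm thick.
- tray (a joint): How far the key tray has come out of the box, in m: 0 shut, 0.040 fully out. A spring of about 3 N pushes it out once the latch is tripped; it stays out.
- dish: Bystander: white ceramic coin dish, 100 mm across, 28 mm tall; origin under its centre.
- padlock: Bystander: blue plastic padlock lying flat, 40 x 45 x 20 mm with a steel shackle; origin under the middle of its body.
- paperweight: Bystander: glass dome, 70 mm across, 47 mm tall; origin under its centre.
- torch: Bystander: black plastic torch lying down, 145 mm long, 36 mm thick; origin under its middle, x along it.
Not all that is in view belongs to the job. Of the things shaped like the stand, the wooden one is meant.

How it is judged (in metres and radians):
On the way, in this order (a step that is already met when the one before it is completed fails the run):
1. the pin is lifted clear of the stand (z of pin_tip in the frame of stand above 0.062 m), for 0.1 s.
2. the tray springs out (more than 30 mm) while the pin's tip is inside the box through the slot (value of joint tray above 0.03 m and z of pin_tip in the frame of lockbox below 0.05 m and horizontal distance between pin_tip and slot below 0.03 m), for 0.02 s.
3. the pin is drawn out of the box (z of pin_tip in the frame of lockbox above 0.062 m), for 0.1 s.
At the end, for the whole second after the job is handed in: The tray is out by more than 35 mm; the pin stands upright (within 0.08 rad) in the stand with its flange resting on the block's top (within 3 mm in height, 6 mm sideways), at rest and released (value of joint tray above 0.035 m and horizontal distance between pin_flange and stand_hole below 0.006 m and z of pin_flange in the frame of stand_hole between -0.003 and 0.003 m and angle between pin_flange's own z axis and vertical below 0.08 rad and linear speed of pin below 0.02 m/s); the robot touches nothing.
It fails at once if the pin is pressed on the box or its insides with more than 20 N (contact force between pin and lockbox above 20 N).
It fails at once if the robot touches the box itself (contact force between any of the fingers, the arm and lockbox above 1 N).
It fails at once if a bystander object is moved by more than 15 mm (distance of any of dish, padlock, paperweight, torch from where it was at the start of the episode above 0.015 m).
It also fails if it takes over 67 s, if anything falls off the work surface, if the arm or the gripper's body presses on something with over 40 N, if the wrist force passes 120 N, or if a joint passes its speed limit or range.

ROBOT

A 6-joint arm with a two-finger parallel gripper is mounted at the origin on the work surface. World frame = base frame: x ahead of the robot, y to its left, z up, the work surface at z = 0. Lengths are in mm, angles in degrees, forces in N, time in s.
With the tool pointing down it reaches from about 325 to 925 mm from the base axis. Payload 3.1 kg.
Tool frame: the origin (TCP) lies at the very end of the fingers, on their centre line; the grasp point (between the pads) lies grasp_offset behind it (grasp_offset is the distance from the TCP to the grasp point, in mm); z points along the fingers, x is the direction in which the jaws open and shut, and the axes are right-handed (so a half turn about z gives the same grasp; the last joint's range is limited). The gripper opens to 85 mm and grips with 20 to 120 N. Pads are 22 mm wide; open, the fingers measure 114 mm over their backs; the gripper's body (76 mm by 85 mm) begins 54 mm behind the grasp point. The pads swing forward as they close: fully open they stand 13 mm farther back than shut.
Start: joints at [-70.886, 12.427, 92.441, -0, 75.132, -6.429], TCP at [269.509, -563.919, 231.3] pointing down, gripper open.
Joint ranges: [-157.48, 157.48], [-44.54, 120.13], [17.64, 146.25], [-64.5, 244.5], [7.68, 150.69], [-147.95, 147.95]. Speed limits (degrees/s): [159.86, 159.86, 180, 180, 180, 180].

INTERFACE

Orientations are given as [roll, pitch, yaw] about the fixed x, y, z axes, in that order (R = Rz(yaw) Ry(pitch) Rx(roll)).
In Python, from station import * gives the robot as it stands. Calls block until the motion is done:
- goto(position, orientation): joint-space move of the TCP to a pose.
- move_l(position, attitude=None, speed=150): straight line of the TCP; attitude=None keeps the orientation; speed is the mean speed in mm/s.
- move_j(angles): joint-space move.
- grip(opening, squeeze=None): finger opening in mm; squeeze is the grip in N (None keeps the last); returns when the fingers have stopped.
- wait(seconds).
- solve_ik(position, orientation): joint angles nearest the present ones, or None.
- get_obs(): the state.
- get_image(name): name is "scene" or "top"; returns the picture (400x640x3 uint8, red, green, blue); there is no depth.
- get_calibration(name): a dict with "fx", "fy", "cx", "cy" (pixels), "D" ([k1, k2, p1, p2, k3] as OpenCV has them; the pictures are not rectified), "R" (3x3) and "t" (3): a world point X has camera coordinates R X + t. Camera axes: x right, y down, z forward; pixel columns grow to the right and rows downward; lengths in mm; the calibration is good to about 2 mm. A picture is of the moment at which its call begins. get_calibration takes no time and is no camera call.
A pose or a line that the arm cannot do raises Unreachable and nothing moves.
- sign_off(): hands the job in, once; it reports no verdict.
Trained networks look in the newest picture that a camera, given by its name, has taken for a name from the list of things; names that differ only in an ending like _2 or _b are one class to them, and where a whole thing is asked for, a point or a joint stands for the part that bears it (a point fixed in the world has none). Each returns a list of dicts, best first, with "score" (0 to 1); they miss things now and then, are a little off and sometimes report something else, mostly with a low value. They report only what shows in the picture. A call takes as long as a camera call. They do not tell look-alikes from the thing itself.
- spot_in(name, camera): "extent" ([centre column, centre row, width, height] in pixels, round what is visible of it).
- regions_of(name, camera): "region" (400x640 bool, what is visible of it) and "extent" ([centre column, centre row, width, height] in pixels, round what is visible of it).
The state is a dict: "t": time; "joint_pos": joint angles; "qvel": joint speeds; "effort": joint torques, N m; "tcp_pos": TCP position; "ee_rot": TCP orientation; "wrist_force": force on the tool from outside, world axes, zero at the start; "moment": the same for the moment, N m; "grip_width": finger opening in mm.
Only numpy, scipy, OpenCV 4.12 (cv2) and the standard library are available. Lean on these libraries where they do the work, as an engineer would, in place of code of your own. Each camera call takes 0.05 s, during which the arm holds its last target. There are 200 camera calls.

## Working session

There is one attempt and no reset: what is moved stays moved. The work goes in short steps, each a Python script; the robot and the scene stay as the last script left them, time stands still between calls to the robot, and variables do not carry over. Pictures are saved under pics/ and viewed, about 8 in all and at most 12, crops included, and the job is handed in when it is done.

```bash
mkdir -p pics; ls; cat > first.py <<'E'
from station import *
import cv2,numpy as np
for c in ("scene","top"):
    im=get_image(c); cv2.imwrite(f"pics/{c}0.png",im[:,:,::-1])
    k=get_calibration(c); R=np.array(k["R"]);print(c,k["fx"],k["cx"],k["cy"],k["D"],"cam at",(-R.T@np.array(k["t"])).round(0), R.round(2).tolist())
    for n in ("pin","stand","lockbox","slot","pin_grip","tray","dish","padlock","paperweight","torch"):
        try: print(n,[(round(d["score"],2),np.round(d["extent"]).astype(int).tolist()) for d in spot_in(n,c)])
        except Exception as e: print(n,repr(e))
o=get_obs();print({k:o[k] for k in ("t","tcp_pos","wrist_force","grip_width","ee_rot")})
try: print(grasp_offset)
except Exception as e: print(e)
E
python3 first.py
```

```text
pics
scene 516.8441689241972 329.99570307545946 206.51311349231887 [0.00671389 0.         0.         0.         0.        ] cam at [1435.  248.  683.] [[-0.42, 0.91, -0.01], [0.49, 0.21, -0.84], [-0.76, -0.36, -0.54]]
pin [(0.74, [334, 190, 12, 20])]
stand [(0.97, [361, 240, 34, 39]), (0.94, [323, 184, 21, 34]), (0.76, [290, 203, 27, 34]), (0.73, [334, 213, 26, 34]), (0.6, [375, 195, 32, 32])]
lockbox [(0.89, [507, 257, 70, 74])]
slot [(0.91, [509, 258, 76, 69])]
pin_grip [(0.59, [334, 192, 10, 21])]
tray []
dish [(0.85, [281, 266, 50, 30]), (0.38, [334, 192, 5, 15])]
padlock [(0.68, [460, 327, 39, 28]), (0.18, [335, 190, 12, 21])]
paperweight [(0.81, [366, 293, 42, 34])]
torch [(0.55, [227, 190, 45, 36])]
top 381.8691878301071 319.7850938358396 204.3287806598605 [-0.04463309  0.          0.          0.          0.        ] cam at [ 439. -130.  881.] [[-0.0, -1.0, 0.03], [-0.98, -0.0, -0.18], [0.18, -0.03, -0.98]]
pin []
stand [(0.97, [377, 232, 34, 33]), (0.91, [304, 286, 38, 28]), (0.83, [328, 236, 29, 30]), (0.76, [362, 282, 35, 31]), (0.59, [284, 204, 30, 33])]
lockbox [(0.8, [155, 232, 73, 74]), (0.51, [328, 236, 8, 10])]
slot [(0.63, [155, 230, 73, 77])]
pin_grip [(0.54, [328, 236, 7, 10])]
tray [(0.62, [163, 260, 54, 13])]
dish [(0.77, [336, 147, 44, 43]), (0.68, [461, 240, 24, 64])]
padlock [(0.68, [185, 144, 24, 29])]
paperweight [(0.76, [257, 144, 30, 30])]
torch [(0.56, [460, 239, 20, 66]), (0.32, [158, 231, 76, 75])]
{'t': 1.1, 'tcp_pos': array([ 269.53766409, -563.91926648,  231.29480299]), 'wrist_force': array([-0.49253158, -0.03109658, -1.17860876]), 'grip_width': 85.41080185807726, 'ee_rot': array([-1.79998619e+02, -9.46531961e-04, -6.44563961e+01])}
18.700000000000003
```

```bash
python3 - <<'E'
import cv2
a=cv2.imread("pics/scene0.png");b=cv2.imread("pics/top0.png")
cv2.imwrite("pics/a.png",cv2.resize(a[140:350,200:560],None,fx=2.2,fy=2.2,interpolation=cv2.INTER_CUBIC))
cv2.imwrite("pics/b.png",cv2.resize(b[110:310,100:490],None,fx=2.05,fy=2.05,interpolation=cv2.INTER_CUBIC))
E
```

```text
(no output)
```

View pics/a.png

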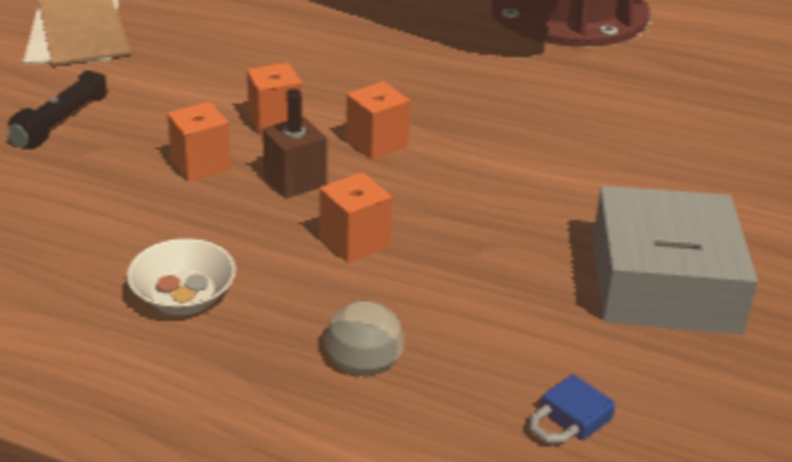

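View pics/b.png

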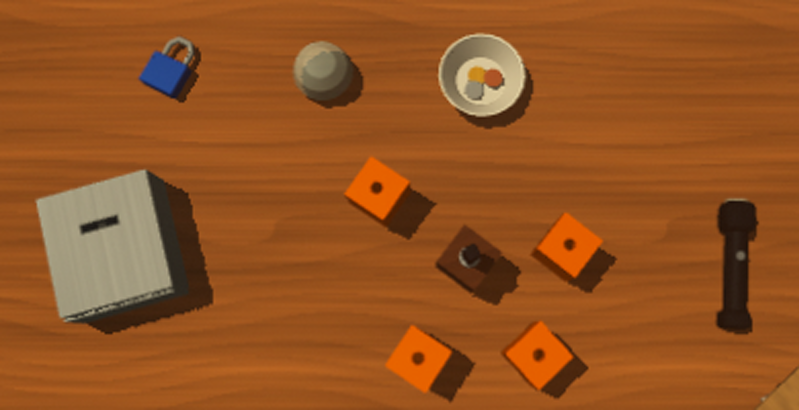

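Candidates for the stand: the wooden one with the pin at scene (334,213)/top (328,236). The look-alikes are four orange blocks at scene (361,240), (323,184), (290,203), (375,195). I choose the wooden one. Next come the pose fits and one close crop.

```bash
cat > h.py <<'E'
from station import *
import cv2,numpy as np
from scipy.optimize import minimize
K={c:get_calibration(c) for c in ("scene","top")}
def cam(c):
    k=K[c];return np.array([[k["fx"],0,k["cx"]],[0,k["fy"],k["cy"]],[0,0,1.]]),np.array(k["D"],float),np.array(k["R"],float),np.array(k["t"],float)
def proj(P,c):
    A,D,R,t=cam(c);return cv2.projectPoints(np.atleast_2d(np.array(P,float)),cv2.Rodrigues(R)[0],t,A,D)[0][:,0]
def ray(uv,c,z):
    A,D,R,t=cam(c);n=cv2.undistortPoints(np.array(uv,float).reshape(-1,1,2),A,D)[:,0]
    d=np.c_[n,np.ones(len(n))]@R;o=-R.T@t;return o+d*((z-o[2])/d[:,2])[:,None]
def hull(P,c,S=8):
    m=np.zeros((400*S//1,640*S),np.uint8) if 0 else None
    return cv2.convexHull(proj(P,c).astype(np.float32))[:,0]
def soft(P,c,box,S=8):
    x0,y0,x1,y1=box;h=(hull(P,c)-[x0,y0]+.5)*S
    m=np.zeros(((y1-y0)*S,(x1-x0)*S),np.uint8)
    cv2.fillConvexPoly(m,np.round((h-.5)*16).astype(np.int32),255,shift=4)
    return cv2.resize(m,(x1-x0,y1-y0),interpolation=cv2.INTER_AREA)/255.
def boxpts(x,y,yaw,lx,ly,z0,z1):
    c,s=np.cos(yaw),np.sin(yaw)
    return [[x+c*a*lx/2-s*b*ly/2,y+s*a*lx/2+c*b*ly/2,z] for a in(-1,1) for b in(-1,1) for z in(z0,z1)]
def fit(pts,masks,boxes,x0,valid=None):
    f=lambda p:sum(np.abs(soft(pts(*p),c,boxes[c])-masks[c])[valid[c] if valid else slice(None)].sum() for c in masks)
    sim=np.array([x0]+[np.array(x0)+d for d in np.diag([6,6,.15][:len(x0)])])
    r=minimize(f,x0,method="Nelder-Mead",options=dict(initial_simplex=sim,xatol=.02,fatol=.05,maxiter=400));return r.x,r.fun
E
cat > m.py <<'E'
from h import *
im={c:cv2.imread(f"pics/{c}0.png") for c in K}
for c in K: get_image(c)
boxes={"scene":(455,205,560,310),"top":(105,180,205,285)}
M={};
for c in K:
    r=regions_of("lockbox",c)[0]["region"]; x0,y0,x1,y1=boxes[c]
    hsv=cv2.cvtColor(im[c],cv2.COLOR_BGR2HSV); g=(hsv[...,1]<80)[y0:y1,x0:x1].astype(float)
    M[c]=g; print(c,"region",r.sum(),"grey",g.sum(),"IoU",(r[y0:y1,x0:x1]&(g>0)).sum()/(r[y0:y1,x0:x1]|(g>0)).sum())
c0=ray([[155,232]],"top",30)[0]; print("guess",c0)
f=lambda x,y,w:boxpts(x,y,w,130,120,0,60)
for cs in (["top"],["scene"],["top","scene"]):
    b=min((fit(f,{c:M[c] for c in cs},boxes,[c0[0],c0[1],w]) for w in(-.25,.25)),key=lambda q:q[1]); print("box",cs,b[0].round(3),np.degrees(b[0][2]).round(2),round(b[1],1))
# slot
x,y,w=b[0]; s=[x+20*np.cos(w),y+20*np.sin(w),60]
for c in K:
    u=proj([s],c)[0]; x0,y0=(u-22).astype(int); g=cv2.cvtColor(im[c],cv2.COLOR_BGR2GRAY)[y0:y0+44,x0:x0+44].astype(float)
    med=np.median(g); d=np.clip(med-30-g,0,None); d[d<0]=0
    lab=cv2.connectedComponentsWithStats((d>5).astype(np.uint8))
    L=lab[1]; i=min(range(1,lab[0]),key=lambda i:np.hypot(*(lab[3][i]-22))-lab[2][i][4]*.1); wt=d*(L==i)
    yy,xx=np.mgrid[:44,:44]; cu=np.array([(wt*xx).sum(),(wt*yy).sum()])/wt.sum()+[x0,y0]
    print("slot",c,"pred",u.round(1),"dark centroid",cu.round(2),"->",ray([cu],c,60)[0].round(1),"pred world",np.round(s,1))
    cr=im[c][y0:y0+44,x0:x0+44]; cv2.imwrite(f"pics/s_{c}.png",cr)
# stand
for c,u in (("top",(328,236)),("scene",(334,213))):
    for i,d in enumerate(regions_of("stand",c)):
        if np.hypot(d["extent"][0]-u[0],d["extent"][1]-u[1])<8: M[c]=d["region"]; print(c,"stand",d["score"],M[c].sum(),np.round(d["extent"],1))
    pp=regions_of("pin",c); pp+=regions_of("pin_grip",c); P=np.zeros((400,640),bool)
    for d in pp:
        if d["score"]>.4: P|=d["region"]; print(c,"pin",d["score"].__round__(2),np.round(d["extent"],1),d["region"].sum())
    M[c+"v"]=~P
boxes={"top":(298,206,358,266),"scene":(304,170,364,240)}
cut=lambda a,c:a[boxes[c][1]:boxes[c][3],boxes[c][0]:boxes[c][2]]
m={c:cut(M[c],c).astype(float) for c in K}; v={c:cut(M[c+"v"],c) for c in K}
c0=ray([[328,236]],"top",60)[0]
f=lambda x,y,w:boxpts(x,y,w,50,50,0,60)
for cs in (["top"],["scene"],["top","scene"]):
    b=min((fit(f,{c:m[c] for c in cs},boxes,[c0[0],c0[1],w],v) for w in(.1,.6,1.1)),key=lambda q:q[1]); print("stand",cs,b[0].round(2),np.degrees(b[0][2]).round(1),round(b[1],1))
x,y,w=b[0]
o=[]
for c in("top","scene"):
    x0,y0,x1,y1=boxes[c]; cr=cv2.resize(im[c][y0:y1,x0:x1],None,fx=6,fy=6,interpolation=cv2.INTER_CUBIC)
    for P in (boxpts(x,y,w,50,50,0,60),):
        cv2.polylines(cr,[((hull(P,c)-[x0,y0]+.5)*6).astype(np.int32)],1,(0,255,0))
    cv2.circle(cr,tuple(((proj([[x,y,109]],c)[0]-[x0,y0]+.5)*6).astype(int)),3,(0,0,255),-1)
    cv2.circle(cr,tuple(((proj([[x,y,64]],c)[0]-[x0,y0]+.5)*6).astype(int)),3,(255,255,0),-1)
    o.append(cv2.copyMakeBorder(cr,0,420-cr.shape[0],0,0,cv2.BORDER_CONSTANT))
cv2.imwrite("pics/c.png",np.hstack(o))
print(get_obs()["t"])
E
python3 m.py
```

```text
scene region 1268 grey 4173.0 IoU 0.0
top region 4104 grey 3715.0 IoU 0.9033592989289192
guess [531.61840964 212.25009622  30.        ]
box ['top'] [5.35667e+02 2.11846e+02 2.93000e-01] 16.8 345.3
box ['scene'] [5.40673e+02 2.12605e+02 2.69000e-01] 15.4 111.9
box ['top', 'scene'] [5.36787e+02 2.11991e+02 2.79000e-01] 16.01 602.3
slot scene pred [507.6 249.1] dark centroid [504.11 267.7 ] -> [617.1 220.5  60. ] pred world [556.  217.5  60. ]
slot top pred [148.  219.2] dark centroid [147.93 219.01] -> [556.5 217.6  60. ] pred world [556.  217.5  60. ]
top stand 0.87 504 [328.1 239.1  32.9  28.3]
top pin 0.41 [335.1 145.4  43.4  40.9] 1314
top pin 0.52 [155.4 230.8  72.9  71.3] 3968
scene stand 0.95 786 [331.9 213.7  26.3  35.8]
scene pin 0.73 [334.8 189.3  14.1  22.5] 155
scene pin 0.52 [335.4 193.2   5.9  22.3] 153
stand ['top'] [ 522.28 -172.48    0.91] 52.2 115.8
stand ['scene'] [ 526.31 -173.31    0.87] 49.7 45.2
stand ['top', 'scene'] [ 523.78 -173.6     0.9 ] 51.5 198.9
1.6
```

View pics/c.png

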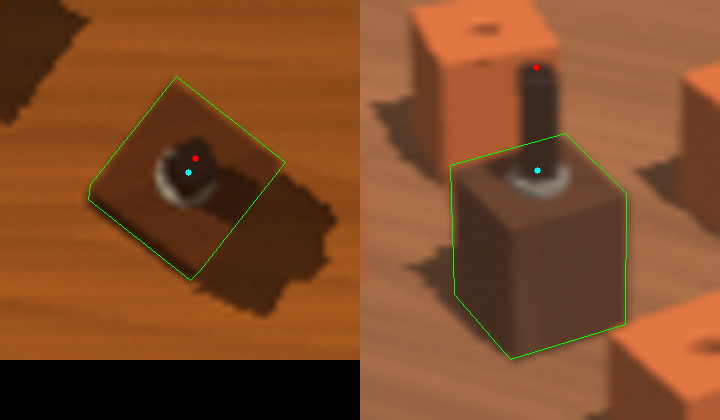

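The green outline fits the wooden stand in both views, with the pin's flange near its middle: top crop about (186,178), scene crop about (540,180). The cameras differ by about 4 mm in x, so I'll place the pin relative to the slot per camera. Now the grasp.

```bash
cat > g.py <<'E'
from h import *
X,Y,yaw=524.3,-173.2,-38.5
grip(45,40)
goto([X,Y,170],[180,0,yaw])
move_l([X,Y,70],speed=80)
o=get_obs();print(o["t"],o["tcp_pos"],o["wrist_force"])
grip(5,40); wait(.3)
o=get_obs();print(o["t"],o["tcp_pos"],o["wrist_force"],o["moment"],o["grip_width"])
for c in K: cv2.imwrite(f"pics/{c}1.png",get_image(c)[:,:,::-1])
move_l([X,Y,165],speed=80); wait(.3)
o=get_obs();print(o["t"],o["tcp_pos"],o["wrist_force"],o["moment"],o["grip_width"])
for c in K: cv2.imwrite(f"pics/{c}2.png",get_image(c)[:,:,::-1])
cr=[]
for c in("top","scene"):
    im=cv2.imread(f"pics/{c}2.png"); tip=[X,Y,165-60]; u=proj([tip],c)[0]; x0,y0=(u-[30,35]).astype(int)
    a=cv2.resize(im[y0:y0+70,x0:x0+60],None,fx=6,fy=6,interpolation=cv2.INTER_CUBIC)
    for z,col in((102.8,(0,0,255)),(102.8+50,(0,255,0))):
        cv2.circle(a,tuple(((proj([[X,Y,z]],c)[0]-[x0,y0]+.5)*6).astype(int)),2,col,-1)
    cr.append(a); print(c,x0,y0)
cv2.imwrite("pics/d.png",np.hstack(cr))
E
python3 g.py
```

```text
5.1917 [ 524.92462159 -173.50386654   70.74646111] [0.87071509 0.48696314 0.38698021]
5.8667 [ 524.75342827 -173.42538178   70.62818254] [-1.47156213 -0.06295712  4.77572055] [0.06898069 0.11308332 0.05671869] 15.768024399474951
7.6083 [ 524.12843187 -173.09799699  164.62446078] [-0.20595556 -0.55754233 -0.01910814] [ 0.01952787 -0.0214357   0.0264559 ] 15.62195661898477
top 299 196
scene 302 147
```

View pics/d.png

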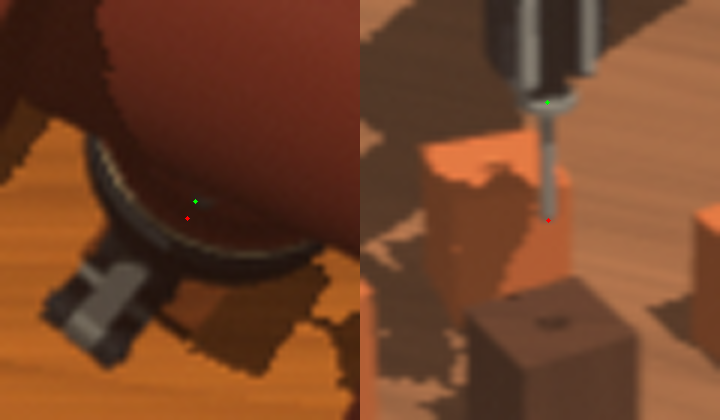

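Held pin agrees with the scene camera: tip seen at scene-crop (548,218) against predicted (548,220). The top view is hidden by the arm. Next: over the slot, then measure tip against slot in the scene camera.

```bash
cat > n.py <<'E'
from h import *
S=np.array([560,217.8]); w=15.5; D=60.6
goto([S[0],S[1],170],[180,0,w-90])
move_l([S[0],S[1],68+D],speed=80); wait(.5)
F=[]
for i in range(10): wait(.02); F.append(get_obs()["wrist_force"])
o=get_obs();print(o["t"],o["tcp_pos"],o["ee_rot"],np.mean(F,0),np.std(F,0),o["grip_width"])
p=o["tcp_pos"]; cr=[]
for c in("top","scene"):
    im=get_image(c)[:,:,::-1]; cv2.imwrite(f"pics/{c}3.png",im); u=proj([[*S,60]],c)[0]; x0,y0=(u-[30,30]).astype(int)
    a=cv2.resize(im[y0:y0+60,x0:x0+60],None,fx=6.6,fy=6.6,interpolation=cv2.INTER_CUBIC)
    q=lambda P:tuple(((proj([P],c)[0]-[x0,y0]+.5)*6.6).astype(int))
    cv2.circle(a,q([p[0],p[1],p[2]-D]),2,(0,0,255),-1)
    P=boxpts(*S,np.radians(w),9,40,60,60); P=[P[i] for i in(0,2,6,4)]
    cv2.polylines(a,[np.array([q(v) for v in P])],1,(0,255,0)); cr.append(a); print(c,x0,y0)
cv2.imwrite("pics/e.png",np.hstack(cr))
# slot in the unobstructed first scene picture
im=cv2.imread("pics/scene0.png"); u=proj([[*S,60]],"scene")[0]; x0,y0=(u-[20,10]).astype(int); g=cv2.cvtColor(im,cv2.COLOR_BGR2GRAY)[y0:y0+20,x0:x0+40]
print(u,x0,y0); print("\n".join(" ".join("%3d"%v for v in r[3:37]) for r in g[3:17]))
E
python3 n.py
```

```text
10.5 [559.98256766 217.80940766 128.62216429] [-1.79998405e+02  2.41526202e-04 -7.44984667e+01] [ 0.11791827  0.03086253 -0.04590297] [0.39264642 0.42414872 0.38290694] 15.184704238810852
top 117 187
scene 477 220
[507.40267367 250.28323564] 487 240
150 152 152 150 149 148 148 150 150 151 151 151 151 152 153 152 150 149 150 150 151 151 151 152 151 150 150 150 151 151 151 151 150 150
150 151 152 151 150 148 149 150 151 152 151 151 151 152 152 152 151 149 150 150 150 151 151 151 151 150 149 150 150 151 152 151 150 150
149 151 151 151 149 149 148 150 151 151 151 150 151 152 152 152 151 149 149 150 151 151 151 151 151 150 151 150 150 151 151 152 150 149
149 150 151 151 149 148 148 149 150 151 151 150 150 151 152 152 152 150 149 149 150 150 150 151 151 150 150 150 150 150 151 152 150 149
149 150 150 151 149 148 148 149 150 151 151 151 151 151 152 152 152 149 148 149 150 150 150 150 151 150 149 150 150 150 151 151 150 149
149 150 150 151 150 149 149 151 152 152 151 151 151 151 151 152 152 150 149 150 151 151 151 151 151 150 149 149 149 150 151 152 151 149
149 149 150 151 150 148 144 133 12
[... 353 characters left out ...]
 144 150 151 152 151
148 148 149 150 150 149 147 146 142 143 143 138 130 129 129 124 116 115 110 102 101  98  93  92  88  80  76  81 106 137 149 150 151 151
148 148 149 150 150 149 148 148 148 149 150 148 147 147 148 147 146 145 144 141 142 142 143 141 134 122 121 120 123 133 149 150 150 151
148 148 148 150 150 149 148 148 148 149 150 150 150 150 150 150 150 150 149 147 147 148 150 150 148 146 146 145 145 147 150 150 150 150
148 147 147 149 150 149 148 148 148 149 150 150 150 150 150 150 151 150 149 148 147 148 150 150 150 149 150 149 148 149 150 150 151 150
148 147 147 150 150 149 148 148 148 149 150 150 150 150 150 150 151 150 149 147 147 148 150 150 150 149 148 148 148 149 150 150 150 150
```

View pics/e.png

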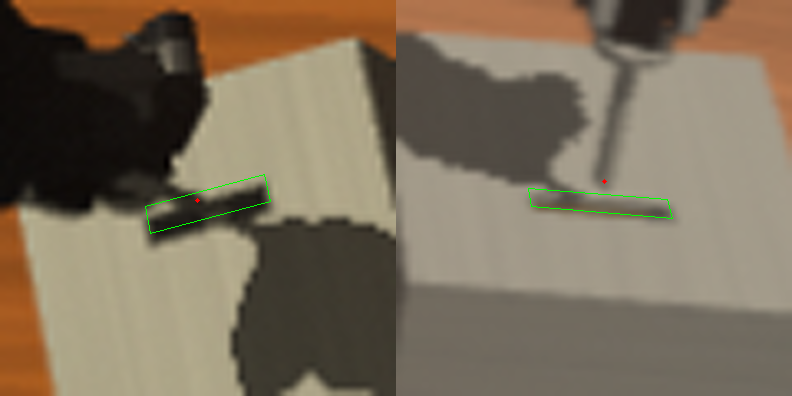

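Tip seen at scene-crop (600,187) against predicted (604,181), and at roughly (190,197) in the top crop. The slot's dark area is centred near the green outline in both. I'll go lower and look closer.

```bash
cat > n2.py <<'E'
from h import *
S=np.array([560,217.8]); w=15.5; D=60.6
move_l([S[0],S[1],63.5+D],speed=30); wait(.3)
o=get_obs();p=o["tcp_pos"];print(o["t"],p,o["wrist_force"]); cr=[]
for c in("top","scene"):
    im=get_image(c)[:,:,::-1]; cv2.imwrite(f"pics/{c}4.png",im); u=proj([[*S,60]],c)[0]; x0,y0=(u-[14,16]).astype(int)
    a=cv2.resize(im[y0:y0+28,x0:x0+28],None,fx=14,fy=14,interpolation=cv2.INTER_CUBIC)
    a=cv2.convertScaleAbs(a,alpha=1.4)
    q=lambda P:tuple(((proj([P],c)[0]-[x0,y0]+.5)*14).astype(int))
    print(c,"tip at z63.5",q([p[0],p[1],63.5]),"flange",q([p[0],p[1],113.5]), "d/dx 10mm",q([p[0]+10,p[1],63.5]))
    cv2.circle(a,q([p[0],p[1],63.5]),3,(0,0,255),-1)
    P=boxpts(*S,np.radians(w),9,40,60,60); P=[P[i] for i in(0,2,6,4)]
    cv2.polylines(a,[np.array([q(v) for v in P])],1,(0,255,0)); cr.append(a)
cv2.imwrite("pics/f.png",np.hstack(cr))
E
python3 n2.py
```

```text
11.2 [560.0939944  217.8339011  124.18655711] [-0.28117245 -0.23656455  0.21977724]
top tip at z63.5 (np.int64(207), np.int64(232)) flange (np.int64(65), np.int64(181)) d/dx 10mm (np.int64(211), np.int64(168))
scene tip at z63.5 (np.int64(213), np.int64(215)) flange (np.int64(276), np.int64(-78)) d/dx 10mm (np.int64(201), np.int64(255))
```

View pics/f.png

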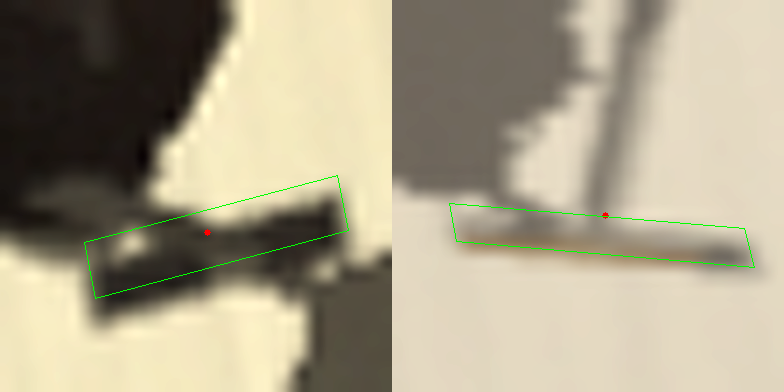

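Both views suggest the pin sits about 1.2 mm too far in the box's +x. I shift by that, then descend with a force guard.

```bash
cat > t.py <<'E'
from h import *
W=np.radians(15.5); EX=np.array([np.cos(W),np.sin(W),0]); EY=np.array([-np.sin(W),np.cos(W),0]); EZ=np.array([0,0,1.])
S0=np.array([560,217.8,0]); D=60.6
class T:
    p=np.array([0.,0.,0.])   # tip: box-x, box-y offset from S0, world z
    base=np.zeros(3)
def go(v,speed=30):
    T.p=np.array(v,float); move_l((S0+EX*v[0]+EY*v[1]+EZ*(v[2]+D)).tolist(),speed=speed)
def force(n=4):
    F=[]
    for _ in range(n): wait(.015); F.append(get_obs()["wrist_force"])
    f=np.mean(F,0)-T.base; return np.array([f@EX,f@EY,f[2]])
def zero(): T.base=np.zeros(3); wait(.3); F=force(12); T.base=EX*F[0]+EY*F[1]+EZ*F[2]
def feel(d,dist,step=.4,thr=1.8,hard=8,speed=15):
    """step along tip axis vector d until the opposing force passes thr; -> (contact, p, force)"""
    d=np.array(d,float); n=int(np.ceil(dist/step))
    for i in range(n):
        go(T.p+d*dist/n,speed); f=force()
        if -f@d>thr or np.linalg.norm(f)>hard:
            f=force(8)
            if -f@d>thr*.85 or np.linalg.norm(f)>hard: return True,T.p.copy(),f
    return False,T.p.copy(),f
def now(): 
    o=get_obs(); return round(o["t"],2),(o["tcp_pos"]-[0,0,D]).round(2),round(o["grip_width"],2)
E
cat > d1.py <<'E'
from t import *
go([-1.2,0,63.5]); zero(); print("base",T.base.round(2))
r=feel([0,0,-1],10.5,.5); print("down",r,now())
if not r[0]:
    z=T.p[2]
    a=feel([1,0,0],4,.35,1.5); print("+x",a,now()); go([-1.2,0,z])
    b=feel([-1,0,0],4,.35,1.5); print("-x",b,now())
    m=(a[1][0]+b[1][0])/2; go([m,0,z]); print("mid",m,force(8),now())
else: go([-1.2,0,63.5])
E
python3 d1.py
```

```text
base [-0.17  0.12 -0.23]
down (False, array([-1.2,  0. , 53. ]), array([ 0.25810717, -0.13167186, -0.58227207])) (18.7, array([558.79, 217.49,  52.95]), 15.5)
+x (True, array([ 0.46666667,  0.        , 53.        ]), array([-1.97508369, -0.32530193,  0.89819866])) (20.42, array([560.19, 217.9 ,  52.93]), 15.35)
-x (True, array([-4.86666667,  0.        , 53.        ]), array([ 2.67601394, -0.46051286, -1.06258913])) (24.28, array([555.63, 216.54,  53.15]), 15.86)
mid -2.1999999999999997 [-0.01784343 -0.0386003  -0.2062524 ] (24.67, array([557.17, 217.07,  52.62]), 15.46)
```

```bash
cat > d2.py <<'E'
from t import *
m=-2.2; T.p=np.array([m,0,53.]); zero(); zp=None; hit=False
go([m,0,43.2],20)
for y in (0,6,12,-6,-12):
    if y: go([m,y,T.p[2]],40); 
    if zp: go([m,y,zp+.8],30)
    z0=T.p[2]; r=feel([0,0,-1],z0-((zp or 41)-1.5),.45,1.6); print("y",y,r[0],r[1].round(2),r[2].round(2),now())
    if not r[0]: hit=True;break
    zp=zp or r[1][2]; go([m,y,zp+2],20)
if hit:
    r=feel([0,0,-1],T.p[2]-30,.6,1.6); print("latch?",r[0],r[1].round(2),r[2].round(2),now())
    if r[0] and np.hypot(*r[2][:2])<4:
        z=T.p[2]
        while T.p[2]>z-6.1:
            go(T.p-[0,0,.8],15); f=force(); print(T.p[2].round(2),f.round(1))
            if np.linalg.norm(f)>11: print("STOP");break
    print(now()); wait(.3)
    for c in K: cv2.imwrite(f"pics/{c}5.png",get_image(c)[:,:,::-1])
E
python3 d2.py
```

```text
y 0 True [-2.2   0.   40.32] [-0.66  0.13  2.51] (28.16, array([558.11, 217.27,  40.65]), 15.06)
y 6 False [-2.2   6.   38.82] [ 0.06  0.28 -0.25] (30.86, array([556.27, 222.99,  38.82]), 15.65)
latch? True [-2.2   6.   31.76] [-0.67  0.04  3.59] (34.79, array([556.55, 223.06,  32.11]), 15.53)
30.96 [-0.4 -0.   4.1]
30.16 [-0.4  0.8  3.7]
29.36 [-0.2  0.1  4.2]
28.56 [-0.3  0.2  4.7]
27.76 [ 0.2 -0.1  4.9]
26.96 [ 0.1 -0.   4.3]
26.16 [ 0.7 -0.4  4.7]
25.36 [ 0.2 -0.9  4.8]
(37.33, array([556.33, 222.97,  25.41]), 15.3)
```

```bash
python3 - <<'E'
import cv2,numpy as np
a=[cv2.resize(cv2.imread(f"pics/{f}.png")[180:310,100:220],None,fx=3,fy=3,interpolation=cv2.INTER_CUBIC) for f in("top0","top5")]
cv2.imwrite("pics/i.png",np.hstack(a))
E
```

```text
(no output)
```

View pics/i.png

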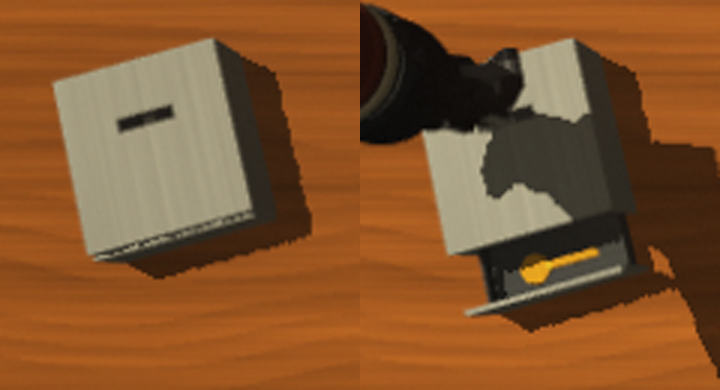

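The tray is fully out: the right half of the picture shows the drawer with the key, projecting at about (550,280). Next: withdraw, go back above the stand and check the tip there.

```bash
cat > r.py <<'E'
from t import *
m=-2.2; go([m,6,50],60); go([m,6,110],100); wait(.1); print(now())
X,Y,yaw=524.3,-173.2,-38.5
goto([X,Y,165],[180,0,yaw]); move_l([X,Y,128],speed=60); wait(.3)
print(now(),get_obs()["wrist_force"]); c="scene"
im=get_image(c)[:,:,::-1]; cv2.imwrite("pics/scene6.png",im)
x0,y0=300,150
a=cv2.resize(im[y0:y0+100,x0:x0+70],None,fx=6,fy=6,interpolation=cv2.INTER_CUBIC)
for z in(128-D,178-D): cv2.circle(a,tuple(((proj([[X,Y,z]],c)[0]-[x0,y0]+.5)*6).astype(int)),2,(0,0,255),-1)
cv2.imwrite("pics/j.png",a)
E
python3 r.py
```

```text
(39.13, array([555.38, 222.74, 108.74]), 15.85)
(41.67, array([ 524.58, -173.37,   67.87]), 15.35) [-0.36000966 -0.86221908 -0.23614956]
```

View pics/j.png

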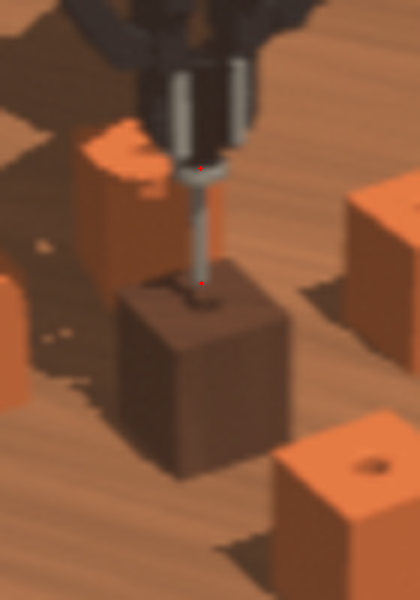

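The pin is upright, its tip at (201,284) right over the stand's hole at (203,297). Lower with a guard until the flange seats, then release.

```bash
cat > f.py <<'E'
from t import *
X,Y=524.3,-173.2
zero(); ok=True
for z in list(range(126,116,-2))+[110,100,90,80,74]:
    move_l([X,Y,z],speed=40); f=force()
    if np.linalg.norm(f)>5: ok=False; print("contact",z,f); break
if ok:
    while z>69:
        z-=.5; move_l([X,Y,z],speed=20); f=force()
        if f[2]>2: break
    print("seated?",z,f,now())
    grip(40); wait(.2); move_l([X,Y,150],speed=100); move_l([X-80,Y,200],speed=200)
    wait(.2); im=get_image("scene")[:,:,::-1]; cv2.imwrite("pics/scene7.png",im); t=get_image("top")[:,:,::-1]; cv2.imwrite("pics/top7.png",t)
    R=lambda a:cv2.resize(a,(390,390),interpolation=cv2.INTER_CUBIC)
    cv2.imwrite("pics/k.png",np.hstack([R(im[165:235,300:370]),R(t[200:270,293:363])]))
    print(now())
E
python3 f.py
```

```text
seated? 70.0 [-1.63088473  1.317878    5.48378308] (48.52, array([ 524.43, -173.29,   10.  ]), 15.66)
(50.96, array([ 444.48, -172.99,  138.63]), 39.98)
```

View pics/k.png

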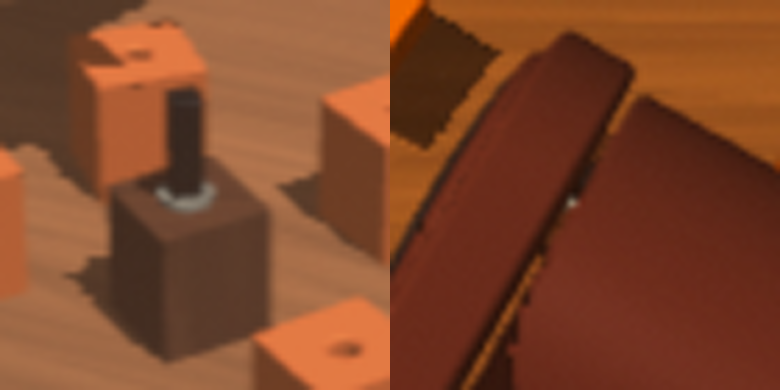

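The pin stands upright with its flange flat on the block, at (187,195) in the scene crop, and the gripper is clear. Handing in.

```bash
python3 -c "
from station import *
o=get_obs();print(o['t'],o['wrist_force']);sign_off()"
```

```text
50.9583 [-0.18018964 -0.508785    0.06652904]
the job is handed in; nothing more can be done
```

I pressed the latch, the key tray sprang out, and the pin is back in the wooden stand. I handed the job in at 51.0 s of the 67 s allowed; no verdict is reported.

- **Latch:** The plate was felt at about 40.5 mm height in the middle of the slot. The gap was 6 mm along the slot (box +y), and the latch was first felt at about 32 mm. I pushed it about 6.4 mm at 4–5 N, and the highest contact force I read during the whole feel was about 5 N.
- **Tray:** The top picture showed the drawer out with the key in it. I judged it fully out by eye and did not measure it.
- **Pin:** The flange seated with a measured push of about 5.5 N, at the same arm height (within 1 mm) as when I first gripped it. After release, the scene picture shows the pin upright with its flange flat on the block and the gripper clear. The arm hid the pin in the last top picture, so that final check rests on one camera.
- **Disagreements:**
  - The two cameras differed by about 4 mm in x, so I settled the slot's centre by touching its walls.
  - The gripper read 15–16 mm on the 14 mm handle throughout.
- **Bystanders:** The moves stayed clear of the bystanders, and I did not check afterwards whether any had shifted.

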